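# Park the long bolt on the sloping rest

### The job

Pick up the longer of the two hex bolts and park it on the sloping rest so that its head can be taken from the side next: shank lying in both V supports, head at the upper end and clear above the upper V. Lay it into the Vs before letting go, do not drop it in, and leave the shorter bolt where it is.

Things in the scene. Friction and masses are not known exactly. Their poses are not given: they have to be found in the camera images.
- bolt_long: The long plain steel hex bolt (about 0.4 kg), lying on the bench: round shank 20 mm thick, 140 mm long; head 30 mm across flats, 13 mm thick. Origin: its centre of mass, on the axis, 13 mm above the bench; x runs along the axis towards the head: underside of the head at x = +56 mm, outer face +69 mm, tip of the shank -84 mm. As it lies, the axis rises about 2 degrees to the head.
- bolt_short: The short bolt, to be left alone: same steel, shank thickness and head, but the shank is only 70 mm long (83 mm in all). Origin at its centre of mass on the axis, x towards the head; underside of the head at x = +22 mm, tip at -48 mm.
- rest: The sloping rest: a grey painted steel wedge, 115 mm long, 70 mm wide, fixed to the bench on a foot plate 150 x 90 x 6 mm. Its face rises at 16 degrees along +x, away from the robot, from 28 to 61 mm high, and carries the two V supports. Origin: centre of its underside.
- rest_vees: Two dark V supports on the rest's face. Origin midway, on the line where the axis of a shank in both Vs lies, 69 mm above the bench; x up the slope along that line, y across, z square to the slope. Supports at x = -38 and +38 mm, each 12 mm thick, 64 mm free between; 90 degree Vs open to +z, arms end 4 mm above the line, 44 mm apart outside. Wedge face 25 mm below the line.

How it is judged:
By the outcome, as a careful person would: the job done as asked, in the order asked, and still so for the second after the job is handed in, with the robot touching nothing.
It also fails if it takes over 35 s, if anything falls off the work surface, if the arm or the gripper's body presses on something with over 40 N, if the wrist force passes 120 N, or if a joint passes its speed limit or range.

### The arm

A 6-joint arm with a two-finger parallel gripper is mounted at the origin on a cart in front of the work surface, level with it; the furniture and walls round the work are solid. World frame = base frame: x ahead of the robot, y to its left, z up, the work surface at z = 0. Lengths are in m, angles in rad, forces in N, time in s.
With the tool pointing down it reaches from about 0.25 to 0.725 m from the base axis. Payload 4 kg.
Tool frame: the origin (TCP) lies between the finger pads; the fingertips stand 17 mm ahead of it and the grasp point (between the pads) lies 2 mm behind it; z points along the fingers, x is the direction in which the jaws open and shut, and the axes are right-handed (so a half turn about z gives the same grasp; the last joint's range is limited). The gripper opens to 85 mm and grips with 20 to 120 N. Pads are 22 mm wide; open, the fingers measure 114 mm over their backs; the gripper's body (76 mm by 85 mm) begins 54 mm behind the grasp point. The pads swing forward as they close: fully open they stand 13 mm farther back than shut.
Start: joints at [1.329, 0.241, 0.005, 1.335, 0, 1.571], TCP at [0.12, 0.485, 0.248] pointing down, gripper open.
Joint ranges: [-2.72, 2.72], [-1.05, 1.87], [-1.09, 1.28], [-1.99, 2.15], [-1.42, 1.44], [-3.14, 3.14]. Speed limits (rad/s): [2.79, 2.79, 3.14, 3.14, 3.14, 3.14].

### API

Orientations are given as a unit quaternion [x, y, z, w].
In Python, from workcell import telemetry, cams, workorder gives the robot as it stands. The module is installed in compiled form; this text tells all that it offers.
- The arm moves only by the tool apply_moves, never from a script. Its argument "moves" is a list that holds one entry, the list of rows, each a list of 4 numbers: the shift along the tool's x, y, z in mm, then the turn about the tool's z in degrees. A call has exactly 10 rows; each row shifts and turns the pose as measured when the row begins, along the tool's axes as they then stand; what a row does not reach is not made up. A row lasts 1/10 s, in which the tool goes at most 50 mm and 8.59 degrees, less where a joint would pass 70% of its speed; a pose out of reach is approached as far as the arm can. A call with a gripper value outside its range is refused whole. "hand" is the gripper's target within -1 to 1 (fully open at 1, half-way at 0, shut at -1), set as the call begins (left out, the last holds). The fingers move at their own pace and stop on an object; the grip force is fixed at half the most. Time passes only in rows, so rows that do not move let the fingers close, or fill a call up. It gives the time, the measured TCP pose, the force and the opening at its end, in the units of the state.
- telemetry.get_obs(): the state, without advancing time (a new reading comes with each control period).
- cams.camera(name): name is "side" or "top"; returns a dict with "color" (384x512x3 uint8, red, green, blue), "fovy" (degrees; the focal length in pixels is half the picture's height over the tangent of half this angle, whatever the lens; pixels are square), "cx", "cy" (the principal point, pixels), "k1" (the pictures are not rectified: a ray, as slopes to the right and down, at radius r is drawn at 1 + k1 r^2 times it, then the intrinsics apply), "camera_from_world" (4x4, takes a point from world to camera coordinates). Camera axes: x right, y down, z forward; pixel columns grow to the right and rows downward; lengths in m; the calibration is good to about 2 mm. A picture is of the moment at which its call begins. There is no depth.
- workorder.job_done(): hands the job in, once; it reports no verdict.
The state is a dict: "clock": time; "joint_pos": joint angles; "joint_vel": joint speeds; "tau": joint torques, N m; "eef_pos": TCP position; "tool_rot": TCP orientation; "ft_force": force on the tool from outside, world axes, zero at the start; "ft_torque": the same for the moment, N m; "grip_width": finger opening in m.
Only numpy, scipy, OpenCV 4.12 (cv2) and the standard library are available. Lean on these libraries where they do the work, as an engineer would, in place of code of your own. Each camera call takes 0.05 s, during which the arm holds its last target. There are 200 camera calls.

## Working session

There is one attempt and no reset: what is moved stays moved. The work goes in short steps, Python scripts to look and compute and a tool call to move; the robot and the scene stay as the last step left them, time stands still between calls to the robot, and variables do not carry over. Pictures are saved under pics/ and viewed, about 8 in all and at most 12, crops included, and the job is handed in when it is done.

Besides the shell and the picture viewer there is one more tool, called after ">>>" as name([rows], argument=value, ...), one row to a line, values as JSON. apply_moves: Moves the arm, as the interface text tells. Its arguments: {"type":"object","properties":{"moves":{"type":"array"},"hand":{"type":"number"}},"required":["moves"]}

```bash
mkdir -p pics; python3 - <<'E'
from workcell import telemetry, cams
import cv2,numpy as np
for n in("side","top"):
    c=cams.camera(n); cv2.imwrite(f"pics/{n}0.png",cv2.resize(c["color"][:,:,::-1],(800,600),interpolation=cv2.INTER_CUBIC))
    cv2.imwrite(f"pics/{n}0raw.png",c["color"][:,:,::-1])
    print(n,c["fovy"],c["cx"],c["cy"],c["k1"],np.round(c["camera_from_world"],4).tolist())
print(telemetry.get_obs())
E
```

```text
side 48.20562675408337 253.11572704525173 185.7823995438233 -0.10707376924439783 [[-0.9781, -0.2081, 0.0009, 0.572], [-0.1412, 0.6601, -0.7378, 0.1566], [0.153, -0.7217, -0.6751, 0.9271], [0.0, 0.0, 0.0, 1.0]]
top 49.5147895185378 254.6243826977723 185.04405648868834 -0.13456445544610565 [[0.0053, -0.9995, -0.0314, -0.0078], [-0.9972, -0.0029, -0.0754, 0.595], [0.0752, 0.0317, -0.9967, 1.0256], [0.0, 0.0, 0.0, 1.0]]
{'clock': 0.1, 'joint_pos': array([ 1.32893842e+00,  2.41367614e-01,  3.84284308e-03,  1.33516701e+00,
       -2.19209777e-05,  1.57083696e+00]), 'joint_vel': array([ 0.00033651, -0.00400429,  0.003291  ,  0.00043658,  0.00060137,
       -0.00128428]), 'tau': array([-4.04718885e-04, -3.73136580e+01,  2.53009647e+01,  1.08115768e-02,
       -2.44645162e-05, -1.28975810e-05]), 'eef_pos': array([0.11963299, 0.48493286, 0.24748081]), 'tool_rot': array([ 7.87256370e-01,  6.16625097e-01, -7.39322169e-04,  5.93051509e-04]), 'ft_force': array([0.36868013, 0.17086311, 0.04144485]), 'ft_torque': array([ 0.05324485, -0.02024518,  0.00717087]), 'grip_width': 0.08551777585904372}
```

View pics/top0.png

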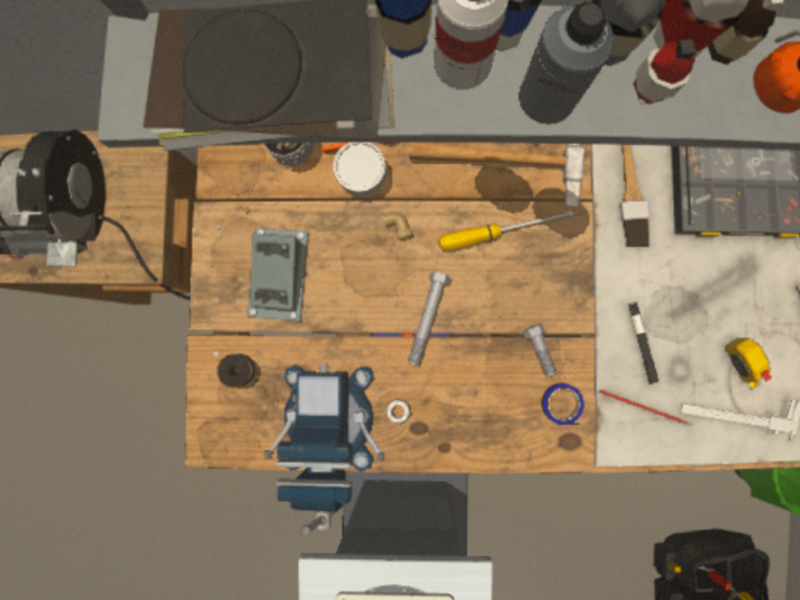

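View pics/side0.png

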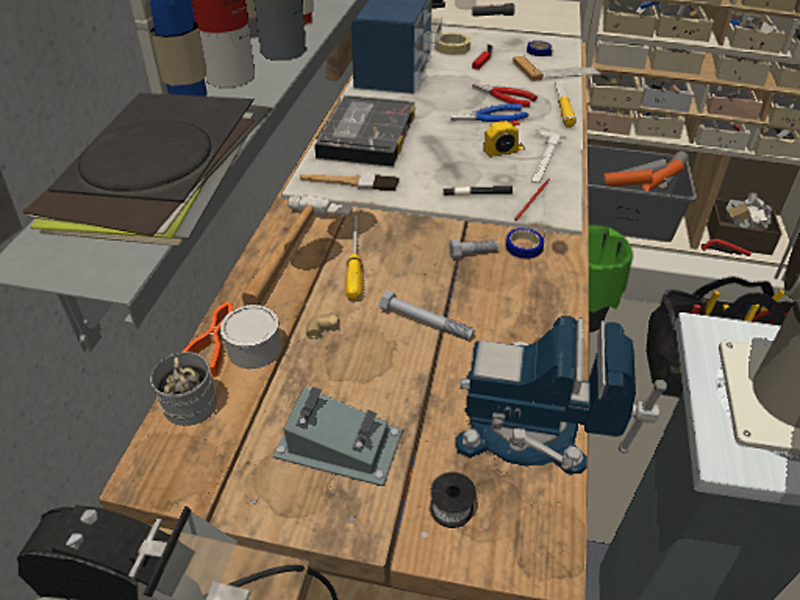

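The top view shows the long bolt with its head at about (440,278) and tip at (415,362), the rest around (278,272), and the vise at (325,420). In the side view the rest is at (340,435) and the long bolt runs from (387,303) to (472,332). I'll crop in on both next.

```bash
cat > h.py <<'E'
from workcell import telemetry, cams
import cv2,numpy as np
from scipy.spatial.transform import Rotation as R
def cal(c):
    f=192/np.tan(np.radians(c["fovy"])/2); return f,c["cx"],c["cy"],c["k1"],np.array(c["camera_from_world"])
def proj(c,P):
    f,cx,cy,k,T=cal(c); q=np.atleast_2d(P)@T[:3,:3].T+T[:3,3]; s=q[:,:2]/q[:,2:]
    return s*(1+k*(s**2).sum(1,keepdims=True))*f+[cx,cy]
def back(c,uv,z):
    f,cx,cy,k,T=cal(c); d=(np.atleast_2d(uv)-[cx,cy])/f; s=d.copy()
    for _ in range(30): s=d/(1+k*(s**2).sum(1,keepdims=True))
    r=np.c_[s,np.ones(len(s))]@T[:3,:3]; o=-T[:3,:3].T@T[:3,3]
    return o+r*((np.reshape(z,(-1,1))-o[2])/r[:,2:])
def crop(img,u0,v0,w,h,m): return cv2.resize(img[v0:v0+h,u0:u0+w],None,fx=m,fy=m,interpolation=cv2.INTER_CUBIC)
E
python3 - <<'E'
from h import *
t=cv2.imread("pics/top0raw.png"); s=cv2.imread("pics/side0raw.png")
a=crop(t,155,140,50,70,8); b=crop(t,250,165,50,70,8)
cv2.imwrite("pics/topcrop.png",np.hstack([a,b]))
cv2.imwrite("pics/sidecrop.png",crop(s,170,180,140,135,4*1.0)) 
E
```

```text
(no output)
```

View pics/topcrop.png

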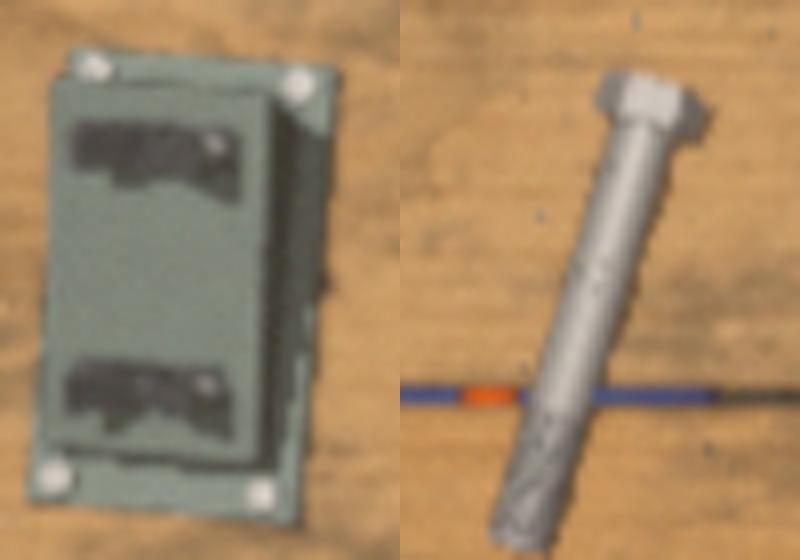

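View pics/sidecrop.png

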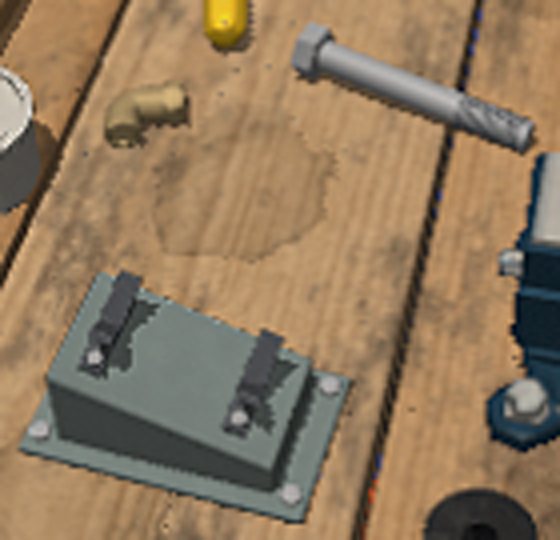

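The top crop shows the rest's foot-plate corners, V centres at about (156,155) and (150,395), and the bolt tip at (521,545) and underside of the head at (645,125). The side crop shows the same rest corners. I'll fit the rest and bolt poses from both views.

```bash
cat > fit.py <<'E'
from h import *
from scipy.optimize import least_squares
T=cams.camera("top"); S=cams.camera("side")
tp=lambda a,o=(155,140):(np.array(a,float)+.5)/8-.5+o
sp=lambda a:(np.array(a,float)+.5)/4-.5+[170,180]
F=lambda sx,sy:(.075*sx,.045*sy,.006)
W=lambda sx,sy:(.0575*sx,.035*sy,.0445+.0165*sx)
mt=[(F(1,1),(72,48)),(F(1,-1),(338,68)),(F(-1,-1),(297,525)),(F(-1,1),(28,500)),(W(1,1),(55,82)),(W(1,-1),(270,92)),(W(-1,1),(48,445)),(W(-1,-1),(258,460))]
ms=[(F(1,1),(22,450)),(F(-1,1),(303,520)),(F(-1,-1),(352,378)),(W(1,-1),(100,275)),(W(1,1),(48,378)),(W(-1,-1),(310,360)),(W(-1,1),(270,470))]
def w(p,X): 
    c,s=np.cos(p[2]),np.sin(p[2]); X=np.array(X,float); return np.c_[p[0]+c*X[:,0]-s*X[:,1],p[1]+s*X[:,0]+c*X[:,1],X[:,2]]
def fit(useT,useS):
    def r(p):
        o=[]
        if useT:o.append(proj(T,w(p,[m[0] for m in mt]))-tp([m[1] for m in mt]))
        if useS:o.append(proj(S,w(p,[m[0] for m in ms]))-sp([m[1] for m in ms]))
        return np.vstack(o).ravel()
    s=least_squares(r,[.5,.2,0],x_scale=[.01,.01,.01],loss="soft_l1"); return s.x,np.round(s.fun,1)
for a in((1,0),(0,1),(1,1)):
    p,f=fit(*a); print("rest",a,np.round(p[:2],4),np.degrees(p[2]).round(2),f)
v=back(T,tp([(156,155),(150,395)]),[.082,.061]); print("V top",v.round(4), "side",back(S,sp([(112,322),(254,381)]),[.082,.061]).round(4))
d=(v[0]-v[1])[:2]; print("yaw",np.degrees(np.arctan2(d[1],d[0])), "mid",v.mean(0))
b=back(T,tp([(645,125),(521,545),(636,160)],(200,165)),[.015,.010,.015]); 
bs=back(S,sp([(318,58),(525,133)]),[.015,.010])
for n,q in(("bolt top",b),("bolt side",bs)):
    d=(q[0]-q[1])[:2]; L=np.linalg.norm(d); print(n,q.round(4).tolist(),"L",L.round(4),"yaw",np.degrees(np.arctan2(d[1],d[0])).round(2),"com",(q[1,:2]+d/L*.084).round(4))
E
python3 fit.py
```

```text
rest (1, 0) [0.6216 0.1952] -4.22 [-0.3 -0.3  0.4 -0.4  0.3  0.2 -0.3  0.5 -0.4 -1.   0.5 -0.3 -0.6  0.5
  0.3  0.8]
rest (0, 1) [0.618  0.2024] -3.69 [-1.   0.   0.2  0.7  0.2 -0.3 -0.6 -1.4 -0.8 -0.1  1.2 -0.3  1.1  0.6]
rest (1, 1) [0.62   0.1979] -4.3 [-1.3  0.3 -0.6  0.3 -0.8  0.8 -1.4  1.1 -1.5 -0.4 -0.6  0.3 -1.7  1.1
 -0.8  1.5 -1.3 -2.4 -0.6 -1.2 -0.2 -1.9 -0.6 -3.4 -1.1 -2.4  0.8 -1.9
  0.3 -1.3]
V top [[0.6531 0.1876 0.082 ]
 [0.582  0.1927 0.061 ]] side [[0.6492 0.2095 0.082 ]
 [0.5786 0.2139 0.061 ]]
yaw -4.09926675296425 mid [0.61754635 0.19013049 0.0715    ]
bolt top [[0.6081, -0.0698, 0.015], [0.4753, -0.031, 0.01], [0.597, -0.067, 0.015]] L 0.1384 yaw -16.28 com [ 0.5559 -0.0546]
bolt side [[0.6075, -0.0595, 0.015], [0.4752, -0.0274, 0.01]] L 0.1361 yaw -13.66 com [ 0.5568 -0.0472]
```

>>> apply_moves([
  [[-28, 37, 0, 0.2], [-28, 37, 0, 0.2], [-28, 37, 0, 0.2], [-28, 37, 0, 0.2], [-28, 37, 0, 0.2], [-28, 37, 0, 0.2], [-28, 37, 0, 0.2], [-28, 37, 0, 0.2], [-28, 37, 0, 0.2], [-28, 37, 0, 0.2]],
], hand=1)

```text
clock: 1.2
eef_pos: [0.4139, 0.1128, 0.2462]
tool_rot: [0.794, 0.608, 0.001, 0.0]
ft_force: [0.7, 0.6, 0.1]
grip_width: 0.0852
```

```bash
cat > go.py <<'E'
import sys
from h import *
def go(x,y,z,yaw):  # yaw = bolt axis direction (tool y), deg
    o=telemetry.get_obs(); p=o["eef_pos"]; M=R.from_quat(o["tool_rot"]).as_matrix()
    yy=np.degrees(np.arctan2(M[1,1],M[0,1])); d=M.T@(np.array([x,y,z])-p)*1e3
    print("t",round(o["clock"],2),"p",p.round(4),"yaw",yy.round(2),"tilt",M[:,2].round(3),"F",np.round(o["ft_force"],1),"w",round(o["grip_width"],4))
    print("shift mm",d.round(1),"turn",round(-(yaw-yy),2))
if __name__=="__main__": go(*map(float,sys.argv[1:]))
E
python3 go.py .556 -.053 .12 -16.3
```

```text
t 1.2 p [0.4139 0.1128 0.2462] yaw -15.08 tilt [ 0.001  0.    -1.   ] F [0.7 0.6 0.1] w 0.0852
shift mm [-123.2  180.2  126.3] turn 1.22
```

>>> apply_moves([
  [[-20, 30, 10, 0.2], [-20, 30, 15, 0.2], [-20, 30, 20, 0.2], [-20, 30, 25, 0.2], [-20, 30, 25, 0.2], [-12, 18, 15, 0.2], [-6, 10, 10, 0], [-3, 4, 5, 0], [0, 0, 0, 0], [0, 0, 0, 0]],
])

```text
clock: 2.2
eef_pos: [0.5643, -0.0654, 0.1168]
tool_rot: [0.803, 0.596, 0.002, 0.0]
ft_force: [0.3, 0.1, 0.5]
grip_width: 0.0853
```

```bash
python3 go.py .556 -.053 .06 -16.3; python3 - <<'E'
from h import *
T=cams.camera("top");S=cams.camera("side")
a=crop(np.ascontiguousarray(T["color"][:,:,::-1]),235,145,80,100,5);b=crop(np.ascontiguousarray(S["color"][:,:,::-1]),225,145,80,100,5)
cv2.imwrite("pics/c1.png",np.hstack([a,b]))
p=telemetry.get_obs()["eef_pos"]
print(((proj(T,p)-[235,145]+.5)*5),((proj(S,p)-[225,145]+.5)*5+[400,0]))
E
```

```text
t 2.2 p [ 0.5643 -0.0654  0.1168] yaw -16.87 tilt [ 0.004  0.003 -1.   ] F [0.3 0.1 0.5] w 0.0853
shift mm [  9.3 -11.8  56.8] turn -0.57
[[224.98364777 253.95078555]] [[616.20111403  91.08212727]]
```

View pics/c1.png

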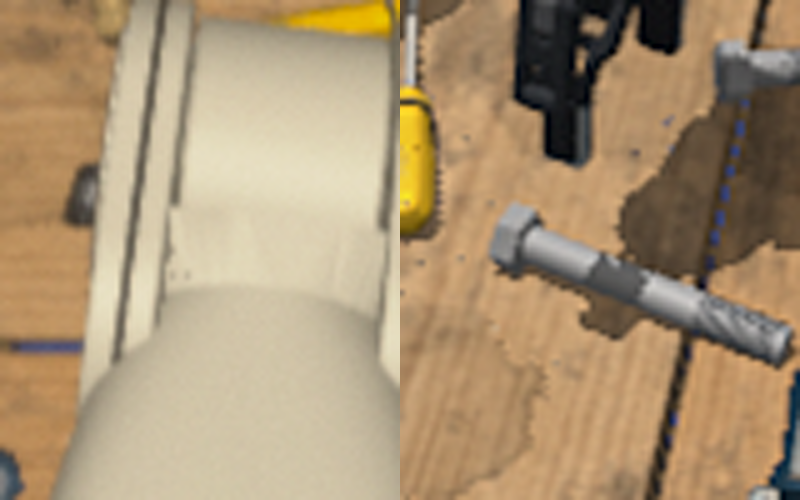

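The side crop shows the open fingers straddling the bolt. The near fingertip is at about (567,160) and the far one at (665,48), and the bolt is below them. I'll correct the position, go down and grasp.

```bash
python3 go.py .558 -.0515 .021 -15.6
```

```text
t 2.3 p [ 0.5646 -0.0652  0.1173] yaw -16.84 tilt [ 0.005  0.002 -1.   ] F [-0.2  0.1 -0.2] w 0.0855
shift mm [ 10.9 -10.7  96.3] turn -1.24
```

>>> apply_moves([
  [[6, -6, 0, -0.7], [5, -5, 10, -0.5], [0, 0, 20, 0], [0, 0, 20, 0], [0, 0, 18, 0], [0, 0, 10, 0], [0, 0, 6, 0], [0, 0, 2, 0], [0, 0, 0, 0], [0, 0, 0, 0]],
])

```text
clock: 3.3
eef_pos: [0.5572, -0.0434, 0.0323]
tool_rot: [0.793, 0.609, 0.007, 0.003]
ft_force: [0.4, 0.7, -0.1]
grip_width: 0.0856
```

```bash
python3 go.py .558 -.0515 .021 -15.6; python3 - <<'E'
from h import *
S=cams.camera("side")
b=crop(np.ascontiguousarray(S["color"][:,:,::-1]),225,145,100,90,6)
cv2.imwrite("pics/c2.png",b)
E
```

```text
t 3.3 p [ 0.5572 -0.0434  0.0323] yaw -14.93 tilt [ 0.014  0.003 -1.   ] F [ 0.4  0.7 -0.1] w 0.0856
shift mm [-7.7  2.7 11.3] turn 0.67
```

View pics/c2.png

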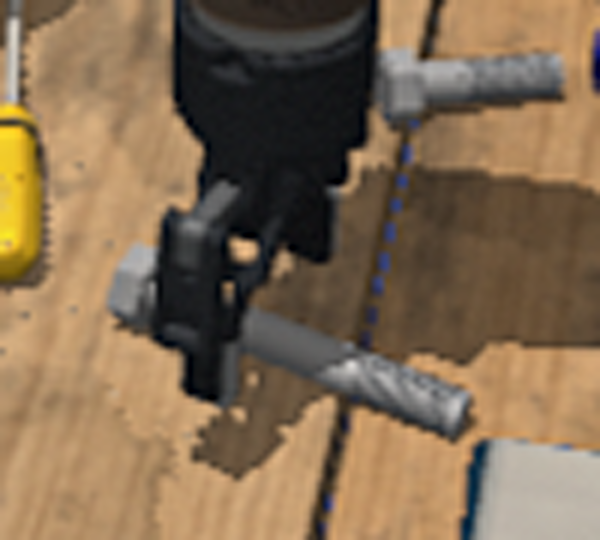

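The side crop shows the fingers straddling the shank, near fingertip at (205,395) and far finger at (320,250). I'll go down the rest of the way and close.

>>> apply_moves([
  [[-4, 1, 4, 0.3], [-3, 1, 4, 0.3], [-1, 0, 3, 0], [0, 0, 2, 0], [0, 0, 1, 0], [0, 0, 0, 0], [0, 0, 0, 0], [0, 0, 0, 0], [0, 0, 0, 0], [0, 0, 0, 0]],
])

```text
clock: 4.35
eef_pos: [0.5588, -0.053, 0.0187]
tool_rot: [0.797, 0.604, 0.008, 0.004]
ft_force: [0.8, 0.5, -0.0]
grip_width: 0.0849
```

```bash
python3 go.py .558 -.0515 .021 -15.6
```

```text
t 4.35 p [ 0.5588 -0.053   0.0187] yaw -15.64 tilt [ 0.017  0.003 -1.   ] F [ 0.8  0.5 -0. ] w 0.0849
shift mm [ 1.2 -1.1 -2.3] turn -0.04
```

>>> apply_moves([
  [[0, 0, -3, 0], [0, 0, 0, 0], [0, 0, 0, 0], [0, 0, 0, 0], [0, 0, 0, 0], [0, 0, 0, 0], [0, 0, 0, 0], [0, 0, 0, 0], [0, 0, 0, 0], [0, 0, 0, 0]],
], hand=-1)

```text
clock: 5.35
eef_pos: [0.559, -0.0531, 0.0227]
tool_rot: [0.797, 0.604, 0.008, 0.005]
ft_force: [0.1, 0.2, 0.8]
grip_width: 0.0175
```

```bash
python3 go.py .558 -.0515 .1 -15.6;  python3 - <<'E'
from h import *
S=cams.camera("side")
b=crop(np.ascontiguousarray(S["color"][:,:,::-1]),225,145,100,90,6)
cv2.imwrite("pics/c3.png",b)
E
```

```text
t 5.35 p [ 0.559  -0.0531  0.0227] yaw -15.65 tilt [ 0.018  0.002 -1.   ] F [0.1 0.2 0.8] w 0.0175
shift mm [  1.9  -0.1 -77.3] turn -0.05
```

View pics/c3.png

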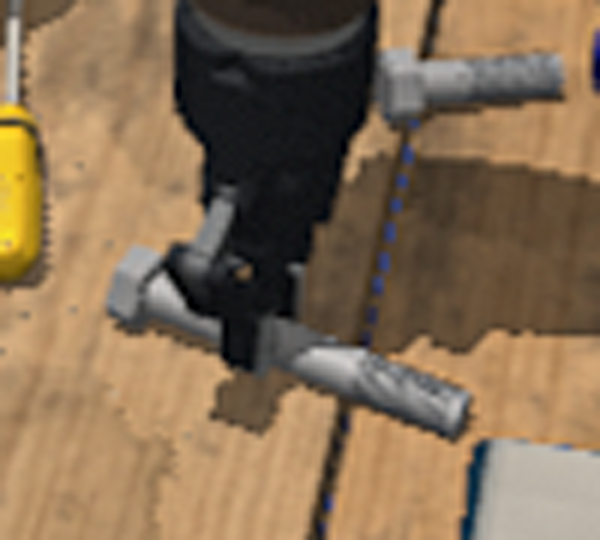

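The side crop shows the jaws closed on the shank, with the fingertip at (240,370), the head at (130,285) and the tip at (460,415). I'll lift it and check.

>>> apply_moves([
  [[0, 0, -6, 0], [0, 0, -12, 0], [0, 0, -20, 0], [0, 0, -25, 0], [0, 0, -25, 0], [0, 0, -25, 0], [0, 0, -20, 0], [0, 0, -10, 0], [0, 0, -5, 0], [0, 0, 0, 0]],
])

```text
clock: 6.4
eef_pos: [0.5507, -0.0527, 0.1748]
tool_rot: [0.797, 0.605, 0.003, -0.0]
ft_force: [0.4, -0.2, -3.0]
grip_width: 0.0172
```

```bash
python3 go.py .625 .197 .125 -4.2
```

```text
t 6.4 p [ 0.5507 -0.0527  0.1748] yaw -15.61 tilt [ 0.004  0.004 -1.   ] F [ 0.4 -0.2 -3. ] w 0.0172
shift mm [260.2   4.2  51.2] turn -11.41
```

>>> apply_moves([
  [[15, 0, 0, -1], [30, 0, 0, -1.5], [35, 0, 0, -1.5], [40, 0, 0, -1.5], [40, 2, 0, -1.5], [35, 4, 5, -1.5], [25, 4, 8, -1], [15, 4, 8, -0.5], [8, 4, 4, 0], [0, 0, 0, 0]],
])

```text
clock: 7.4
eef_pos: [0.6085, 0.1967, 0.1348]
tool_rot: [0.737, 0.675, -0.006, -0.007]
ft_force: [0.4, -0.7, -5.0]
grip_width: 0.0177
```

```bash
python3 go.py .625 .197 .125 -4.2
```

```text
t 7.4 p [0.6085 0.1967 0.1348] yaw -5.04 tilt [-0.019  0.002 -1.   ] F [ 0.4 -0.7 -5. ] w 0.0177
shift mm [ 1.7 16.6  9.5] turn -0.84
```

>>> apply_moves([
  [[1, 6, 0, -0.4], [0, 6, 3, -0.4], [0, 4, 3, 0], [0, 1, 1, 0], [0, 0, 0, 0], [0, 0, 0, 0], [0, 0, 0, 0], [0, 0, 0, 0], [0, 0, 0, 0], [0, 0, 0, 0]],
])

```text
clock: 8.4
eef_pos: [0.6272, 0.1902, 0.1283]
tool_rot: [0.735, 0.678, -0.007, -0.006]
ft_force: [-0.7, 0.9, -4.0]
grip_width: 0.0178
```

```bash
python3 go.py .625 .197 .1 -4.2;  python3 - <<'E'
from h import *
S=cams.camera("side"); T=cams.camera("top")
b=crop(np.ascontiguousarray(S["color"][:,:,::-1]),160,200,120,110,6)[:600,:720]
cv2.imwrite("pics/c4.png",b)
p=telemetry.get_obs()["eef_pos"]; print((proj(S,p-[0,0,.0095])-[160,200]+.5)*6)
E
```

```text
t 8.4 p [0.6272 0.1902 0.1283] yaw -4.62 tilt [-0.018  0.    -1.   ] F [-0.7  0.9 -4. ] w 0.0178
shift mm [ 6.7 -2.3 28.3] turn -0.42
[[303.52164304 255.4018048 ]]
```

View pics/c4.png

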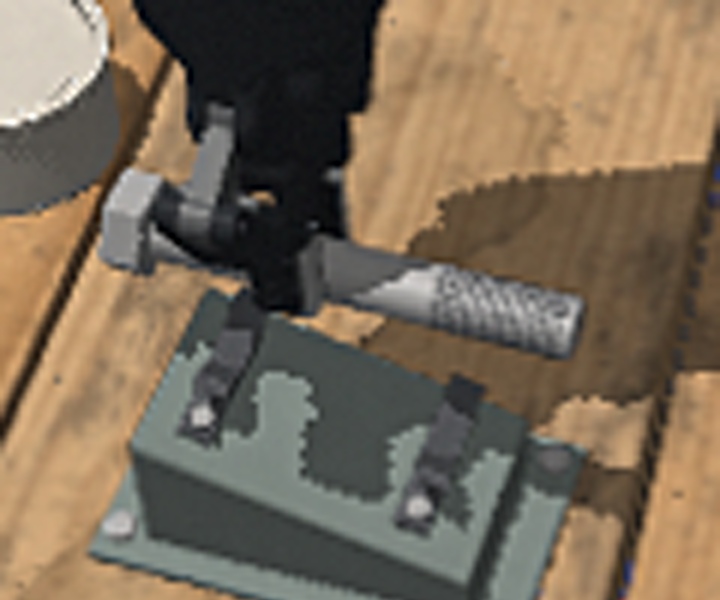

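The side crop shows the held bolt above the rest: underside of the head at about (155,225) and tip at (575,322). The Vs are at (225,370) and (440,455). The axis is within about 1.5 mm of the TCP prediction, so I'll refine y and lower it.

>>> apply_moves([
  [[4, -1, 4, -0.3], [3, -1, 6, -0.2], [1, 0, 6, 0], [0, 0, 6, 0], [0, 0, 5, 0], [0, 0, 3, 0], [0, 0, 0, 0], [0, 0, 0, 0], [0, 0, 0, 0], [0, 0, 0, 0]],
])

```text
clock: 9.5
eef_pos: [0.6246, 0.1992, 0.0945]
tool_rot: [0.732, 0.682, -0.007, -0.007]
ft_force: [0.7, -0.6, -2.9]
grip_width: 0.0177
```

```bash
python3 go.py .625 .1985 .081 -4.2;  python3 - <<'E'
from h import *
S=cams.camera("side"); T=cams.camera("top")
b=crop(np.ascontiguousarray(S["color"][:,:,::-1]),170,210,90,80,7)
cv2.imwrite("pics/c5.png",b)
E
```

```text
t 9.5 p [0.6246 0.1992 0.0945] yaw -4.05 tilt [-0.02 -0.   -1.  ] F [ 0.7 -0.6 -2.9] w 0.0177
shift mm [-0.7  0.8 13.5] turn 0.15
```

View pics/c5.png

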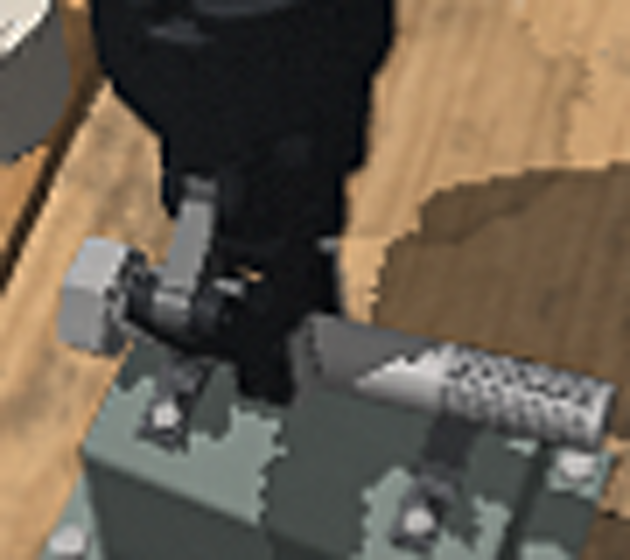

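The side crop shows the shank just above the Vs, the finger at (265,370) between them, and the head at (95,295) beyond the upper V. Now I'll lower it gently.

>>> apply_moves([
  [[0, 0, 1.5, 0], [0, 0, 1.5, 0], [0, 0, 1.5, 0], [0, 0, 1.5, 0], [0, 0, 1, 0], [0, 0, 0, 0], [0, 0, 0, 0], [0, 0, 0, 0], [0, 0, 0, 0], [0, 0, 0, 0]],
])

```text
clock: 10.6
eef_pos: [0.6254, 0.1987, 0.0907]
tool_rot: [0.732, 0.681, -0.006, -0.005]
ft_force: [-2.5, -2.1, -0.1]
grip_width: 0.0176
```

```bash
python3 go.py .625 .1985 .081 -4.2; python3 -c "
from h import *;print(telemetry.get_obs()['ft_torque'])"
```

```text
t 10.6 p [0.6254 0.1987 0.0907] yaw -4.1 tilt [-0.016 -0.    -1.   ] F [-2.5 -2.1 -0.1] w 0.0176
shift mm [-0.2 -0.2  9.7] turn 0.1
[-0.27681617  0.20903906  0.02069955]
```

>>> apply_moves([
  [[-0.5, 0, 3, 0], [-0.5, 0, 3, 0], [0, 0, 3, 0], [0, 0, 3, 0], [0, 0, 3, 0], [0, 0, 3, 0], [0, 0, 3, 0], [0, 0, 3, 0], [0, 0, 3, 0], [0, 0, 3, 0]],
])

```text
clock: 11.6
eef_pos: [0.6248, 0.1984, 0.086]
tool_rot: [0.732, 0.681, 0.001, -0.002]
ft_force: [-8.8, -2.3, 13.8]
grip_width: 0.0176
```

```bash
python3 go.py .625 .1985 .081 -4.2; python3 -c "
from h import *;print(telemetry.get_obs()['ft_torque'])"
```

```text
t 11.6 p [0.6248 0.1984 0.086 ] yaw -4.1 tilt [-0.002  0.004 -1.   ] F [-8.8 -2.3 13.8] w 0.0176
shift mm [0.1 0.2 5. ] turn 0.1
[-0.6173088   1.06047329 -0.09187576]
```

>>> apply_moves([
  [[0, 1, 5, 0], [0, 1, 5, 0], [0, 1, 5, 0], [0, 1, 5, 0], [0, 1, 5, 0], [0, 1, 5, 0], [0, 1, 5, 0], [0, 1, 5, 0], [0, 1, 5, 0], [0, 1, 5, 0]],
])

```text
clock: 12.6
eef_pos: [0.6242, 0.1982, 0.0804]
tool_rot: [0.731, 0.682, 0.004, -0.003]
ft_force: [-13.7, -4.0, 23.2]
grip_width: 0.0182
```

```bash
python3 go.py .625 .1985 .081 -4.2; python3 -c "
from h import *;print(telemetry.get_obs()['ft_torque'])
S=cams.camera('side')
cv2.imwrite('pics/c6.png',crop(np.ascontiguousarray(S['color'][:,:,::-1]),170,210,90,80,7))"
```

```text
t 12.6 p [0.6242 0.1982 0.0804] yaw -3.99 tilt [ 0.002  0.011 -1.   ] F [-13.7  -4.   23.2] w 0.0182
shift mm [ 0.4  0.8 -0.6] turn 0.21
[-0.86175858  2.4561164  -0.09335051]
```

View pics/c6.png

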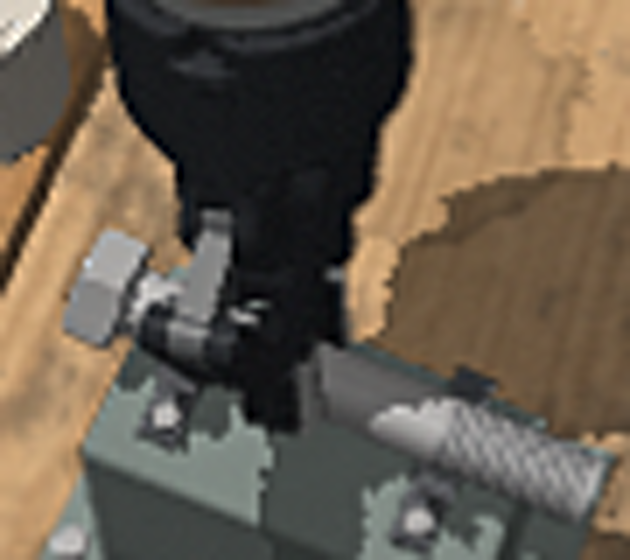

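The side crop shows the shank tilted head-up, with the tip at (600,490) down by the lower V, nearly seated. I'll push once more to confirm it is on both Vs.

>>> apply_moves([
  [[0, 1, 5, 0], [0, 1, 5, 0], [0, 1, 5, 0], [0, 1, 5, 0], [0, 1, 5, 0], [0, 1, 5, 0], [0, 1, 5, 0], [0, 1, 5, 0], [0, 1, 5, 0], [0, 1, 5, 0]],
])

```text
clock: 13.65
eef_pos: [0.6241, 0.198, 0.0804]
tool_rot: [0.731, 0.683, 0.009, -0.003]
ft_force: [-12.9, -4.8, 24.1]
grip_width: 0.0176
```

```bash
python3 go.py .625 .1985 .081 -4.2; python3 -c "
from h import *;print(telemetry.get_obs()['ft_torque'])"
```

```text
t 13.65 p [0.6241 0.198  0.0804] yaw -3.91 tilt [ 0.009  0.018 -1.   ] F [-12.9  -4.8  24.1] w 0.0176
shift mm [ 0.5  0.9 -0.6] turn 0.29
[-0.89859361  2.4870625  -0.01751312]
```

```bash
python3 - <<'E'
from h import *
S=cams.camera("side")
a=np.radians(-4.1);o=np.array([.6152,.1995,.069]);
for sl in (10,13,16):
    s=np.radians(sl); u=np.array([np.cos(s)*np.cos(a),np.cos(s)*np.sin(a),np.sin(s)])
    g=o+u*0+np.array([.0093,-.0007,.0027]) # grip pt
    P=np.array([g+u*t for t in(.062,.049,-.091)])
    print(sl,((proj(S,P)-[170,210]+.5)*7).round(0).tolist())
E
```

```text
10 [[89.0, 289.0], [132.0, 304.0], [607.0, 471.0]]
13 [[90.0, 282.0], [133.0, 299.0], [603.0, 480.0]]
16 [[91.0, 276.0], [134.0, 294.0], [599.0, 488.0]]
```

The predicted and observed shank slopes agree at 15–16°, z has stopped changing, and the force is steady, so it is seated. I'll relax the push, then open.

>>> apply_moves([
  [[0, 0, 1, 0], [0, 0, 0, 0], [0, 0, 0, 0], [0, 0, 0, 0], [0, 0, 0, 0], [0, 0, 0, 0], [0, 0, 0, 0], [0, 0, 0, 0], [0, 0, 0, 0], [0, 0, 0, 0]],
])

```text
clock: 14.7
eef_pos: [0.6239, 0.1981, 0.0813]
tool_rot: [0.731, 0.683, 0.01, -0.003]
ft_force: [-3.2, -1.2, 1.5]
grip_width: 0.0177
```

```bash
python3 go.py .625 .1985 .081 -4.2; python3 -c "
from h import *;print(telemetry.get_obs()['ft_torque'])"
```

```text
t 14.7 p [0.6239 0.1981 0.0813] yaw -3.91 tilt [ 0.01   0.018 -1.   ] F [-3.2 -1.2  1.5] w 0.0177
shift mm [0.5 1.1 0.4] turn 0.29
[-0.27483299  0.34934875 -0.06407023]
```

>>> apply_moves([
  [[0, 0, 0, 0], [0, 0, 0, 0], [0, 0, 0, 0], [0, 0, 0, 0], [0, 0, 0, 0], [0, 0, 0, 0], [0, 0, 0, 0], [0, 0, 0, 0], [0, 0, 0, 0], [0, 0, 0, 0]],
], hand=0)

```text
clock: 15.7
eef_pos: [0.6259, 0.1995, 0.0808]
tool_rot: [0.73, 0.683, 0.012, -0.003]
ft_force: [-0.8, 0.1, 0.3]
grip_width: 0.043
```

```bash
python3 go.py .625 .1985 .18 -4.2; python3 -c "
from h import *;print(telemetry.get_obs()['ft_torque'])
S=cams.camera('side')
cv2.imwrite('pics/c7.png',crop(np.ascontiguousarray(S['color'][:,:,::-1]),170,210,90,80,7))"
```

```text
t 15.7 p [0.6259 0.1995 0.0808] yaw -3.86 tilt [ 0.014  0.021 -1.   ] F [-0.8  0.1  0.3] w 0.043
shift mm [  1.1   0.3 -99.2] turn 0.34
[-0.04967405  0.01990656  0.01822811]
```

View pics/c7.png

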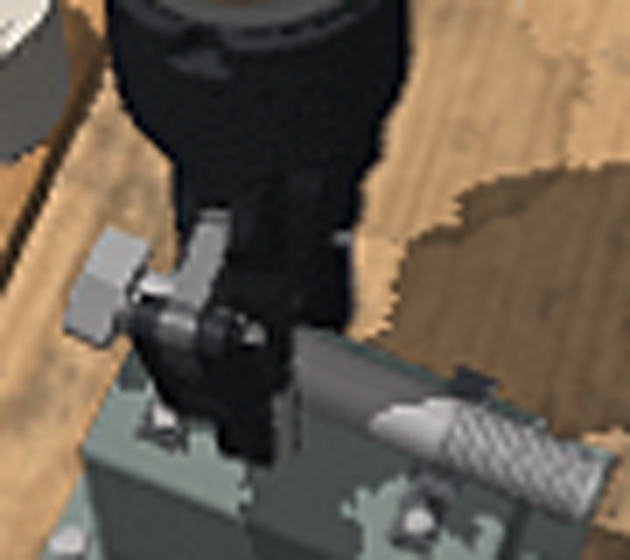

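The side crop shows the jaws open and the bolt unmoved, head at (105,285) and tip at (598,487). I'll retract straight up.

>>> apply_moves([
  [[0, 0, -4, 0], [0, 0, -6, 0], [0, 0, -10, 0], [0, 0, -15, 0], [0, 0, -20, 0], [0, 0, -25, 0], [0, 0, -25, 0], [0, 0, -20, 0], [0, 0, -10, 0], [0, 0, 0, 0]],
])

```text
clock: 16.75
eef_pos: [0.6243, 0.1965, 0.2278]
tool_rot: [0.73, 0.683, 0.014, -0.002]
ft_force: [-0.2, 0.4, -0.5]
grip_width: 0.043
```

```bash
python3 go.py .45 -.05 .22 -4.2
```

```text
t 16.75 p [0.6243 0.1965 0.2278] yaw -3.87 tilt [ 0.018  0.022 -1.   ] F [-0.2  0.4 -0.5] w 0.043
shift mm [-257.8 -157.4   -0.9] turn 0.33
```

Now I'll move aside so the top view is clear.

>>> apply_moves([
  [[-15, -10, 0, 0], [-30, -18, 0, 0], [-35, -20, 0, 0], [-35, -20, 0, 0], [-35, -20, 0, 0], [-35, -20, 0, 0], [-30, -18, 0, 0], [-15, -8, 0, 0], [-5, -3, 0, 0], [0, 0, 0, 0]],
])

```text
clock: 17.75
eef_pos: [0.4613, -0.0351, 0.21]
tool_rot: [0.73, 0.684, 0.01, -0.006]
ft_force: [0.6, 0.3, 0.4]
grip_width: 0.0428
```

```bash
python3 - <<'E'
from h import *
o=telemetry.get_obs();print(o["clock"],o["eef_pos"],o["joint_vel"].round(3))
S=cams.camera("side");T=cams.camera("top")
a=crop(np.ascontiguousarray(S['color'][:,:,::-1]),170,200,90,90,6);b=crop(np.ascontiguousarray(T['color'][:,:,::-1]),150,130,50,108,5)
cv2.imwrite("pics/c8.png",np.hstack([a,b]))
E
```

```text
17.75 [ 0.46134459 -0.03510007  0.21002361] [-0.004  0.003 -0.008 -0.009  0.007  0.002]
```

View pics/c8.png

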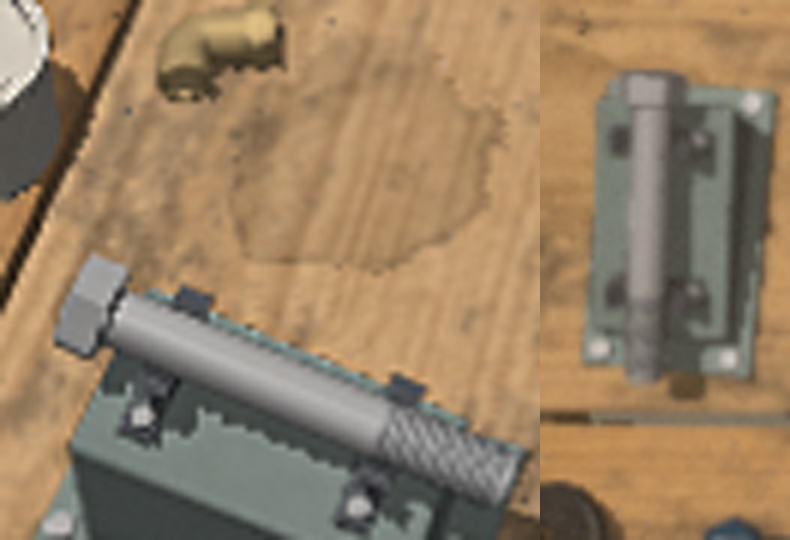

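Both views show the shank lying in both Vs. In the side crop the far V arms show behind it at (193,298) and (407,388), with the head at (95,305). In the top crop the bolt is centred between the V arms, and the head at row 85 is clear of the upper V at row 135.

```bash
python3 -c "
from workcell import workorder;print(workorder.job_done())"
```

```text
the job is handed in; nothing more can be done
None
```

The long bolt is parked on the sloping rest with its shank in both Vs and its head at the upper end. I handed the job in at about 18 s of the 35 s allowed.

I gripped it near its centre of mass and lowered it onto the upper V. I then pressed gently until it swung to the slope and the height stopped changing, and eased off before opening the jaws.

**Final checks:**
- **Position:** the last pictures, with the arm clear, show the shank in both Vs and the head about 10 mm or more above the upper V. The measured slope was about 15–16 degrees, against 16 for the rest.
- **Release:** the bolt did not visibly move when the jaws opened, and the contact force was then close to zero.
- **Forces:** the highest wrist reading at the end of any move was about 28 N.
- **Short bolt:** I never touched it, but the last pictures did not include it.
- **Disagreements:** the two cameras differed by about 7 mm in y. I settled this from the grasp and from contact with the Vs. The grip reading was 17.5 mm on a 20 mm shank, but the bolt held firmly.

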